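# Hang the S-hook in the breakfast board

### The arm

A 7-joint arm with a two-finger parallel gripper is mounted at the origin on the work surface. World frame = base frame: x ahead of the robot, y to its left, z up, the work surface at z = 0. Lengths are in m, angles in rad, forces in N, time in s.
With the tool pointing down it reaches from about 0.4 to 0.85 m from the base axis. Payload 4.5 kg.
Tool frame: the origin (TCP) lies on the centre line of the jaws, within the pads' length; the fingertips stand 14 mm ahead of it and the grasp point (between the pads) lies 5 mm behind it (nose_length is the distance from the TCP to the fingertips, in m); x points along the fingers, y is the direction in which the jaws open and shut, and the axes are right-handed (so a half turn about x gives the same grasp; the last joint's range is limited). The gripper opens to 88 mm and grips with 3 to 60 N. Pads are 18 mm wide; open, the fingers measure 123 mm over their backs; the gripper's body (75 mm by 187 mm) begins 45 mm behind the grasp point.
Start: joints at [1.214, 0.689, -0.195, 1.565, 0.157, 0.902, -0.215], TCP at [0.238, -0.578, 0.253] pointing down, gripper open.
Joint ranges: [-3.01, 3.01], [-0.46, 2.08], [-1.47, 1.51], [0.13, 2.56], [-1, 4.14], [0.04, 2.09], [-2.66, 2.66]. Speed limits (rad/s): [2.57, 2.57, 3.14, 3.14, 3.14, 3.14, 3.14].

### API

Orientations are given as a unit quaternion [x, y, z, w].
In Python, from plant import get_state, snapshot, camera_params, finish_job, boxes_of, silhouettes, spot_point, nose_length gives the robot as it stands.
- The arm moves only by the tool apply_moves, never from a script. Its arguments are lists of equal length, an entry for each row: "delta_pos": the shift along the tool's x, y, z in cm, a list of three; "yaw": the turn about the tool's x in rad; "gripper": the opening in per cent of the stroke, from 0 (shut) to 100 (fully open). A call has 1 to 10 rows; each row is the pose to reach, as a shift and turn from the pose measured when the call began, along the tool's axes at that moment; what a row does not reach only later rows make up. A row lasts 1/12 s, in which the tool goes at most 41.7 mm and 7.16 degrees, less where a joint would pass 70% of its speed; a pose out of reach is approached as far as the arm can. A call with a gripper value outside its range is refused whole. The fingers move at their own pace and stop on an object; "force" is the grip in N (left out, the last holds). Time passes only in rows, so rows that repeat a pose let the fingers close. It gives the time, the measured TCP pose, the force and the opening at its end, in the units of the state.
- get_state(): the state, without advancing time (a new reading comes with each control period).
- snapshot(name): name is "side" or "top"; returns the picture (480x640x3 uint8, red, green, blue); there is no depth.
- camera_params(name): a dict with "fovy" (degrees; the focal length in pixels is half the picture's height over the tangent of half this angle, whatever the lens; pixels are square), "cx", "cy" (the principal point, pixels), "position" and "orientation" of the camera in the world. Camera axes: x right, y down, z forward; pixel columns grow to the right and rows downward; lengths in m; the calibration is good to about 2 mm. A picture is of the moment at which its call begins. camera_params takes no time and is no camera call.
- finish_job(): hands the job in, once; it reports no verdict.
Trained networks look in the newest picture that a camera, given by its name, has taken for a name from the list of things; names that differ only in an ending like _2 or _b are one class to them, and where a whole thing is asked for, a point or a joint stands for the part that bears it (a point fixed in the world has none). Each returns a list of dicts, best first, with "score" (0 to 1); they miss things now and then, are a little off and sometimes report something else, mostly with a low value. They report only what shows in the picture. A call takes as long as a camera call. They do not tell look-alikes from the thing itself.
- boxes_of(thing, camera): "bbox" ([left, top, width, height] in pixels, round what is visible of it).
- silhouettes(thing, camera): "mask" (480x640 bool, what is visible of it) and "bbox" ([left, top, width, height] in pixels, round what is visible of it).
- spot_point(thing, camera): "pixel" ([column, row] in pixels: a listed point, or the origin of a listed thing).
The state is a dict: "clock": time; "q": joint angles; "qd": joint speeds; "joint_torque": joint torques, N m; "tool_pos": TCP position; "eef_rot": TCP orientation; "contact_force": force on the tool from outside, world axes, zero at the start; "moment": the same for the moment, N m; "opening": opening from 0.0 (shut) to 1.0 (fully open).
Only numpy, scipy, OpenCV 4.12 (cv2) and the standard library are available. Lean on these libraries where they do the work, as an engineer would, in place of code of your own. Each camera call takes 0.05 s, during which the arm holds its last target.

### The job

Take the steel S-hook off the slat of the little wooden stand and hang it in the finger hole of the breakfast board, one bend of the hook right through the hole, so the board is ready to be hung up to dry. Let the hook go so that it dangles still from the board, with the board left standing upright in its rack, and do not push the mug, the jar or the plate about.

Things in the scene. Friction and masses are not known exactly. Their poses are not given: they have to be found in the camera images.
- hook: Loose flat S-hook of bare round steel wire 8 mm thick, about 80 g, 130 mm long, 84 mm wide. Origin at its centre, mid-shank; z up along the shank (straight 42 mm either way), x in the plane of the S towards the upper tip, y normal to it. Its ends are half circles of 19 mm centreline radius (30 mm clear inside), centred at x 19, z 42 mm (upper) and x -19, z -42 mm (lower).
- upper_bend (a point): Wire centre at the top of the hook's upper bend (x 19, z 61 mm in the hook's frame). Same axes as the hook.
- upper_tip (a point): Wire centre at the end of the upper bend, pointing down (x 38, z 42 mm in the hook's frame). Same axes as the hook.
- lower_bend (a point): Wire centre at the bottom of the hook's lower bend (x -19, z -61 mm in the hook's frame). Same axes as the hook.
- lower_tip (a point): Wire centre at the end of the lower bend, pointing up (x -38, z -42 mm in the hook's frame). Same axes as the hook.
- board: Loose breakfast board of pale wood, 12 mm thick, about 0.26 kg, standing in the rack: blade 150 mm wide, 160 mm tall, above it a handle 62 mm wide, 70 mm tall with a round 35 mm hole. Origin at the centre of its lower edge; x normal to it (the -x face looks to the robot within 0.5 rad), y along its width, z up. With 1 mm play either side in the slot it can rock about 2 degrees.
- board_hole (a point): Centre of the finger hole, 202 mm above the board's lower edge and 28 mm below the top of the handle, midway through the thickness. Same axes as the board.
- rack: Fixed dark wooden rack, base 110 x 200 x 20 mm, with two cheeks 12 mm thick that rise to 80 mm and leave a 14 mm slot for the board. Origin under its centre; y along the slot, z up.
- rack_slot (a point): Middle of the floor of the rack's slot, 20 mm above the table, where the board's lower edge rests. Same axes as the rack.
- stand: Fixed wooden stand: base 100 x 250 x 16 mm, two posts 22 mm square and 190 mm tall, 226 mm apart along y, between them an upright slat 20 mm thick (x) and 50 mm tall, 170 to 220 mm above the table, open below. Origin under its centre; y along the slat, the -x side looks to the robot within 0.5 rad.
- slat_top (a point): Middle of the slat's top edge, 220 mm above the table, axes as the stand. At the start the hook's upper end hangs over this edge within 30 mm of the middle, tip on the +x side, shank on the -x side resting on the slat, so it leans about 0.13 rad, lower end towards +x. In the board's hole it will lean about 0.1 rad likewise.
- mug: Bystander: dark brown mug, 84 mm wide, 105 mm tall, origin at the centre of its underside.
- jar: Bystander: closed amber jar, 72 mm wide, 100 mm tall, origin at the centre of its underside.
- plate: Bystander: small white plate, 120 mm wide, 18 mm tall, origin at the centre of its underside.
There are look-alikes about, which are no part of the job. There is more than one size of the hook; the one meant has the size given above.

How it is judged:
At the end, for the whole second after the job is handed in: One bend of the hook is through the hole (bend top within 14 mm sideways, 19 mm below to 2 mm above hole centre; tip and shank over 6 mm to opposite sides of the mid-plane), hook hanging still on the board, its centre 50 mm below the hole; board upright (0.1 rad), down in its slot, within 45 mm (((x of upper_bend in the frame of board_hole between -0.02 and 0.02 m and y of upper_bend in the frame of board_hole between -0.014 and 0.014 m and z of upper_bend in the frame of board_hole between -0.019 and 0.002 m and ((x of upper_tip in the frame of board_hole above 0.006 m and x of hook in the frame of board_hole below -0.006 m) or (x of upper_tip in the frame of board_hole below -0.006 m and x of hook in the frame of board_hole above 0.006 m))) or (x of lower_bend in the frame of board_hole between -0.02 and 0.02 m and y of lower_bend in the frame of board_hole between -0.014 and 0.014 m and z of lower_bend in the frame of board_hole between -0.019 and 0.002 m and ((x of lower_tip in the frame of board_hole above 0.006 m and x of hook in the frame of board_hole below -0.006 m) or (x of lower_tip in the frame of board_hole below -0.006 m and x of hook in the frame of board_hole above 0.006 m)))) and z of hook in the frame of board_hole below -0.05 m and contact force between hook and board above 0.2 N and linear speed of hook below 0.03 m/s and angular speed of hook below 0.4 rad/s and angle between board's own z axis and vertical below 0.1 rad and z of board in the frame of rack_slot below 0.006 m and horizontal distance between board and rack_slot below 0.045 m); the robot touches nothing.
It fails at once if the mug was pushed more than 30 mm (distance of mug from where it was at the start of the episode above 0.03 m).
It fails at once if the jar was pushed more than 30 mm (distance of jar from where it was at the start of the episode above 0.03 m).
It fails at once if the plate was pushed more than 30 mm (distance of plate from where it was at the start of the episode above 0.03 m).
It also fails if it takes over 54 s, if anything falls off the work surface, if the arm or the gripper's body presses on something with over 40 N, if the wrist force passes 120 N, or if a joint passes its speed limit or range.

## Working session

There is one attempt and no reset: what is moved stays moved. The work goes in short steps, Python scripts to look and compute and a tool call to move; the robot and the scene stay as the last step left them, time stands still between calls to the robot, and variables do not carry over. Pictures are saved under pics/ and viewed, and the job is handed in when it is done.

Besides the shell and the picture viewer there is one more tool, called after "Emit:" by a JSON object that holds its "method" and its "body", one argument or row to a line. apply_moves: Moves the arm, as the interface text tells. Its arguments: {"type":"object","properties":{"delta_pos":{"type":"array"},"yaw":{"type":"array"},"gripper":{"type":"array"},"force":{"type":"number"}},"required":["delta_pos","yaw","gripper"]}

```bash
ls; mkdir -p pics; cat > h.py <<'E'
import numpy as np,cv2
from plant import *
from scipy.spatial.transform import Rotation as R
def snap(c,n):
    im=snapshot(c); cv2.imwrite(f'pics/{n}.png',im[:,:,::-1]); return im
def cam(c):
    p=camera_params(c); f=240/np.tan(np.radians(p['fovy'])/2)
    return f,p['cx'],p['cy'],np.array(p['position']),R.from_quat(p['orientation']).as_matrix()
def ray(c,px):
    f,cx,cy,o,M=cam(c); d=M@np.array([(px[0]-cx)/f,(px[1]-cy)/f,1]); return o,d/np.linalg.norm(d)
def onz(c,px,z):
    o,d=ray(c,px); return o+d*(z-o[2])/d[2]
def proj(c,P):
    f,cx,cy,o,M=cam(c); q=M.T@(np.array(P)-o); return np.array([cx+f*q[0]/q[2],cy+f*q[1]/q[2]])
def tri(p1,p2,c1='side',c2='top'):
    o1,d1=ray(c1,p1);o2,d2=ray(c2,p2)
    A=np.stack([d1,-d2],1); s=np.linalg.lstsq(A,o2-o1,rcond=None)[0]
    a=o1+s[0]*d1;b=o2+s[1]*d2
    return (a+b)/2,np.linalg.norm(a-b)
E
python3 - <<'E'
from h import *
np.set_printoptions(precision=4,suppress=True)
for c in('side','top'):
    snap(c,c+'0'); print(c,camera_params(c))
    for t in('hook','board_hole','slat_top','upper_bend','upper_tip','lower_bend','lower_tip','rack_slot','stand','rack','board','mug','jar','plate'):
        print(t,[(np.round(r['pixel'],1),round(r['score'],2)) for r in spot_point(t,c)])
print(get_state(),nose_length)
E
```

```text
pics
side {'fovy': 57.25578879553142, 'cx': 322.910070762109, 'cy': 238.2534752879319, 'position': array([0.0848, 0.5655, 0.5924]), 'orientation': array([-0.2994,  0.8117, -0.4719,  0.1697])}
hook [(array([218.1, 290.2]), 0.89), (array([315.8, 446.7]), 0.71), (array([148.6, 310.9]), 0.55)]
board_hole [(array([369.7, 172.6]), 0.88)]
slat_top [(array([210.4, 262.2]), 0.86), (array([316.5, 305.2]), 0.27)]
upper_bend [(array([206.5, 260.3]), 0.74), (array([223. , 364.7]), 0.43)]
upper_tip [(array([197. , 263.1]), 0.75)]
lower_bend [(array([344.9, 405.5]), 0.79), (array([223.6, 323. ]), 0.67)]
lower_tip [(array([113.9, 334. ]), 0.92), (array([235.5, 326.1]), 0.88), (array([198.9, 260.4]), 0.65), (array([324. , 400.8]), 0.57)]
rack_slot []
stand [(array([222.9, 361.8]), 0.94)]
rack [(array([370. , 251.1]), 0.8)]
board []
mug [(array([205.7, 257.3]), 0.65), (array([315.1, 306.3]), 0.64)]
jar [(array([279.8, 275.8]), 0.57), (array([373.2, 172.2]), 0.57)]
plate [(array([380.4, 342.9]), 0.77)]
top {'fovy': 42.85636145201996, 'cx': 320.9702733968412, 'cy': 246.24444620331698, 'position': array(
[... 889 characters left out ...]
]), 0.24)]
board [(array([417.4, 241.7]), 0.87)]
mug [(array([318.2, 258.2]), 0.9)]
jar [(array([333.2, 195.1]), 0.55)]
plate [(array([311.1, 327.8]), 0.71), (array([439.6, 231. ]), 0.54)]
{'clock': 1.5, 'q': array([ 1.2138,  0.6891, -0.1946,  1.5654,  0.1573,  0.9025, -0.2151]), 'qd': array([-0.0005,  0.0018,  0.0006, -0.001 , -0.0005,  0.0014,  0.0002]), 'joint_torque': array([ -0.0003, -52.7484,  -1.267 , -15.3743,  -0.0518,  -0.0006,
         0.    ]), 'tool_pos': array([ 0.2381, -0.5779,  0.2527]), 'eef_rot': array([-0.6936, -0.1373,  0.6937, -0.1373]), 'contact_force': array([-0.3802,  0.1373, -0.0424]), 'moment': array([-0.0309, -0.0283,  0.0518]), 'opening': 1.0004009398690887} 0.014
```

View pics/side0.png

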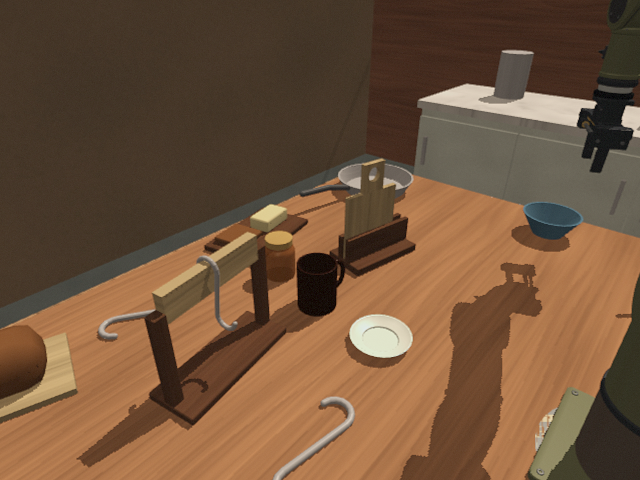

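View pics/top0.png

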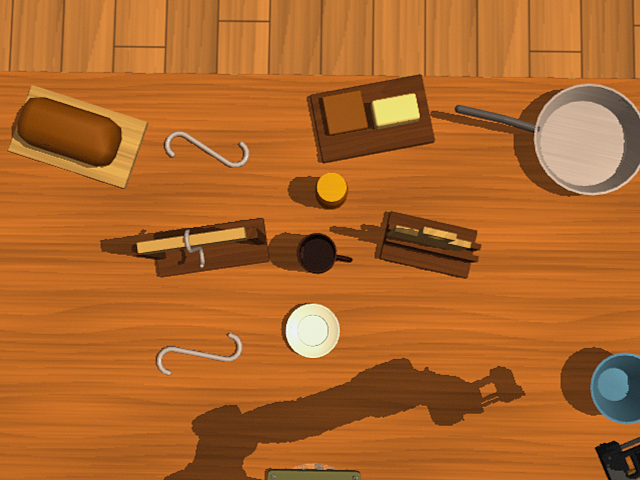

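```bash
python3 - <<'E'
import cv2,numpy as np
a=cv2.imread('pics/side0.png');b=cv2.imread('pics/top0.png')
cv2.imwrite('pics/cs0.png',cv2.resize(a[220:345,130:300],None,fx=4.5,fy=4.5,interpolation=cv2.INTER_CUBIC))
cv2.imwrite('pics/cs1.png',cv2.resize(a[150:310,300:460],None,fx=3.7,fy=3.7,interpolation=cv2.INTER_CUBIC))
cv2.imwrite('pics/ct0.png',np.hstack([cv2.resize(b[190:310,160:230],None,fx=5,fy=5,interpolation=cv2.INTER_CUBIC),cv2.resize(b[190:310,380:460],None,fx=5,fy=5,interpolation=cv2.INTER_CUBIC)]))
E
```

```text
(no output)
```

View pics/cs0.png

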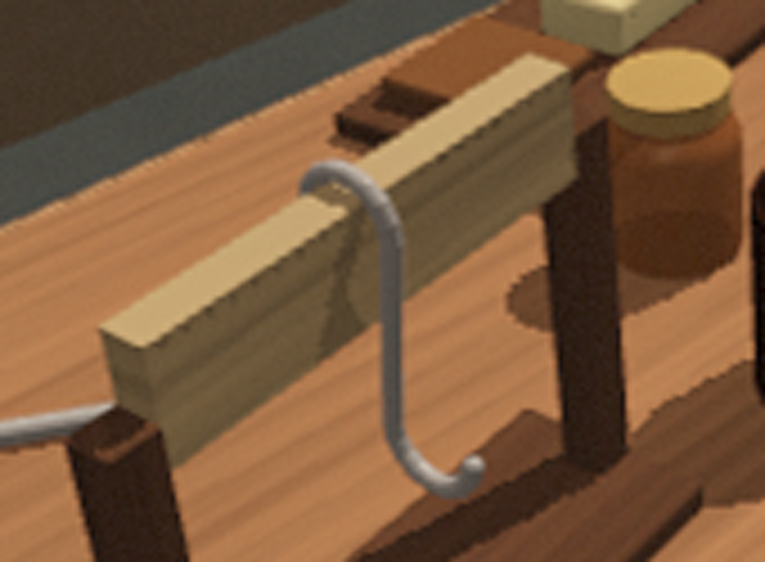

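View pics/cs1.png

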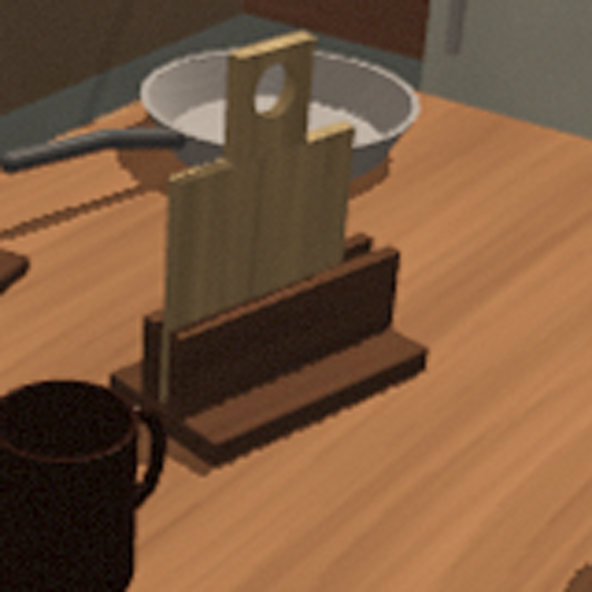

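View pics/ct0.png

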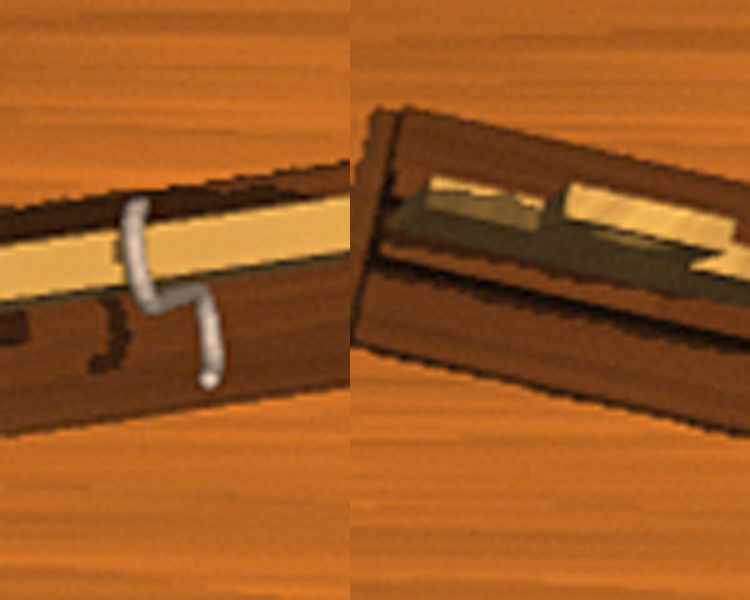

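```bash
python3 - <<'E'
from h import *
import pickle
D={}
for c in('side','top'):
    im=snapshot(c); D[c]=im
    for t in('hook','stand','board','rack','mug','jar','plate'):
        r=silhouettes(t,c); D[c,t]=r
        print(c,t,[(np.round(q['bbox']).astype(int).tolist(),round(q['score'],2),int(q['mask'].sum())) for q in r])
pickle.dump(D,open('D.pkl','wb'))
for t,c in(('hook','side'),('hook','top'),('board','side'),('board','top'),('stand','top'),('rack','top')):
    pass
o=[]
for c in('side','top'):
    v=D[c][:,:,::-1].copy()
    for t,col in(('hook',(0,0,255)),('stand',(0,255,0)),('board',(255,0,0)),('rack',(255,0,255))):
        for q in D[c,t][:1] if t!='hook' else D[c,t]:
            m=q['mask'].astype(np.uint8)
            cs,_=cv2.findContours(m,0,2); cv2.drawContours(v,cs,-1,col,1)
    o.append(v)
cv2.imwrite('pics/m.png',cv2.resize(np.hstack([o[0][150:430,90:440],o[1][120:400,120:490]]),None,fx=1.1,fy=1.1))
print(get_state()['clock'])
E
```

```text
side hook [([200, 256, 38, 76], 0.94, 539), ([272, 398, 83, 82], 0.84, 1163), ([97, 310, 57, 29], 0.58, 408)]
side stand [([143, 236, 142, 192], 0.8, 12420)]
side board [([345, 159, 53, 100], 0.96, 2684), ([196, 254, 41, 75], 0.69, 539)]
side rack [([328, 214, 84, 60], 0.92, 2610)]
side mug [([296, 255, 50, 62], 0.76, 2557)]
side jar [([265, 232, 30, 52], 0.85, 1362), ([196, 254, 44, 78], 0.56, 528)]
side plate [([351, 315, 59, 42], 0.57, 2103)]
top hook [([154, 335, 87, 44], 0.94, 753), ([166, 132, 83, 36], 0.93, 511), ([184, 231, 17, 37], 0.55, 227)]
top stand [([132, 219, 138, 59], 0.73, 5283)]
top board [([393, 226, 74, 24], 0.62, 972)]
top rack [([296, 235, 57, 39], 0.64, 1374), ([379, 210, 101, 68], 0.56, 3422), ([183, 230, 22, 36], 0.17, 208)]
top mug [([297, 235, 57, 37], 0.97, 1353)]
top jar [([317, 175, 28, 34], 0.66, 933)]
top plate [([284, 306, 58, 51], 0.87, 2298), ([187, 232, 17, 35], 0.2, 149)]
2.3
```

View pics/m.png

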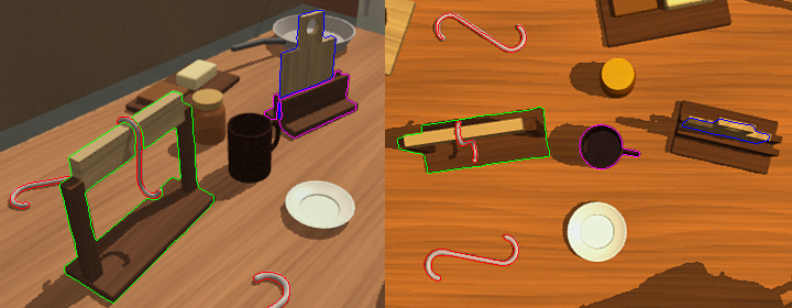

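```bash
cat > fit.py <<'E'
from h import *
import pickle
from scipy.optimize import minimize
from scipy.spatial import cKDTree
np.set_printoptions(precision=4,suppress=True)
C={c:cam(c) for c in('side','top')}
def pj(c,P):
    f,cx,cy,o,M=C[c]; q=(np.asarray(P)-o)@M; return np.stack([cx+f*q[:,0]/q[:,2],cy+f*q[:,1]/q[:,2]],1)
def box(x,y,z): return np.array([[a,b,d] for a in x for b in y for d in z])
STAND=[box((-.05,.05),(-.125,.125),(0,.016)),box((-.011,.011),(.102,.124),(0,.19)),box((-.011,.011),(-.124,-.102),(0,.19)),box((-.01,.01),(-.125,.125),(.17,.22))]
STAND[3]=box((-.01,.01),(-.124,.124),(.17,.22))
RACK=[box((-.055,.055),(-.1,.1),(0,.02)),box((-.019,-.007),(-.1,.1),(.02,.08)),box((.007,.019),(-.1,.1),(.02,.08))]
BOARD=[box((-.006,.006),(-.075,.075),(0,.16)),box((-.006,.006),(-.031,.031),(.16,.23))]
def ren(c,bs,T,S=4):
    m=np.zeros((480*S,640*S),np.uint8)
    for b in bs:
        h=cv2.convexHull(pj(c,T(b)).astype(np.float32)); cv2.fillConvexPoly(m,np.round((h+.5)*S-.5).astype(np.int32),1)
    return m
def Txy(p): 
    c,s=np.cos(p[2]),np.sin(p[2]); M=np.array([[c,-s,0],[s,c,0],[0,0,1]])
    return lambda b:b@M.T+[p[0],p[1],p[3] if len(p)>3 else 0]
def curve():
    a=np.linspace(0,np.pi,40); 
    up=np.stack([19+19*np.cos(a),0*a,42+19*np.sin(a)],1)
    sh=np.stack([0*a,0*a,np.linspace(42,-42,40)],1)
    lo=np.stack([-19+19*np.cos(a),0*a,-42-19*np.sin(a)],1)
    return np.vstack([up,sh,lo])/1000
E
cat > f1.py <<'E'
from fit import *
D=pickle.load(open('D.pkl','rb'))
def fitbox(name,bs,p0,idx,occ=None):
    S=2; M={c:cv2.resize(D[c,name][idx[c]]['mask'].astype(np.uint8),None,fx=S,fy=S,interpolation=0) for c in idx}
    def cost(p,cs=idx):
        t=0
        for c in cs:
            m=ren(c,bs,Txy(p),S); 
            if c in(occ or {}): m=m&(1-occ[c])
            t+=1-(m&M[c]).sum()/(m|M[c]).sum()
        return t
    for cs in (list(idx),)+tuple([c] for c in idx):
        b=None
        for k in range(2):
            r=minimize(cost,p0 if b is None else b.x,args=(cs,),method='Nelder-Mead',options=dict(initial_simplex=np.vstack([p0 if b is None else b.x]+[(np.array(p0) if b is None else b.x)+d for d in np.diag([.015,.015,.1])]),xatol=1e-5,fatol=1e-5)); b=r
        print(name,cs,b.x,b.fun)
s0=onz('top',(193,242),.22);r0=onz('top',(429,243),.05)
print(s0,r0)
fitbox('stand',STAND,[s0[0],s0[1],.12],{'side':0,'top':0})
fitbox('rack',RACK,[r0[0],r0[1],-.22],{'top':1,'side':0})
E
python3 f1.py
```

```text
[0.5867 0.2322 0.22  ] [ 0.6042 -0.2453  0.05  ]
stand ['side', 'top'] [0.5909 0.2373 0.1596] 0.16543570352304748
stand ['side'] [0.5925 0.2371 0.1592] 0.0856947952580247
stand ['top'] [0.5904 0.2372 0.1591] 0.06375448028673836
rack ['top', 'side'] [ 0.6041 -0.2484 -0.2139] 0.47882376391859105
rack ['top'] [ 0.6031 -0.2483 -0.2115] 0.26841964046149713
rack ['side'] [ 0.6059 -0.2518 -0.182 ] 0.2005082005082005
```

```bash
cat > f2.py <<'E'
from fit import *
D=pickle.load(open('D.pkl','rb'))
S=2
U={'side':D['side','rack'][0]['mask']|D['side','board'][0]['mask'],'top':D['top','rack'][1]['mask']|D['top','board'][0]['mask']}
U={c:cv2.resize(cv2.morphologyEx(m.astype(np.uint8),cv2.MORPH_CLOSE,np.ones((3,3))),None,fx=S,fy=S,interpolation=0) for c,m in U.items()}
def bm(p,c): 
    T=Txy(p[:3]); return ren(c,RACK,T,S)|ren(c,BOARD,lambda b:T(b+[0,p[3],.02]),S)
def cost(p,cs): 
    return sum(1-(bm(p,c)&U[c]).sum()/(bm(p,c)|U[c]).sum() for c in cs)
x0=np.array([.604,-.248,-.21,0])
for cs in(['side','top'],['side'],['top']):
    x=x0
    for k in range(3):
        r=minimize(cost,x,args=(cs,),method='Nelder-Mead',options=dict(initial_simplex=np.vstack([x]+[x+d for d in np.diag([.012,.012,.08,.012])]),xatol=1e-5,fatol=1e-5)); x=r.x
    print('rack+board',cs,r.x,r.fun)
    T=Txy(x[:3]); print(' hole',T(np.array([[0,x[3],.222]]))[0])
    if len(cs)==2: xb=x
# hook
m={'side':D['side','hook'][0]['mask'],'top':D['top','hook'][2]['mask']}
K={c:np.argwhere(v)[:,::-1].astype(float) for c,v in m.items()}
CU=curve()
dt={c:cv2.distanceTransform((~v).astype(np.uint8),2,5) for c,v in m.items()}
def TH(p,P):
    # p: upper bend pos (3), yaw, lean, roll
    M=(R.from_euler('ZYX',[p[3],p[4],p[5]])).as_matrix()
    return (P-[.019,0,.061])@M.T+p[:3]
def hc(p,full=False):
    res=[]
    Q=TH(p,CU)
    for c in m:
        q=pj(c,Q); d,_=cKDTree(q).query(K[c])
        res.append(np.mean(d**2))
        s=40 if c=='side' else 0
        qq=q if c=='top' else np.vstack([q[25:]])  # tip side hidden in side view
        dd=dt[c][np.clip(qq[:,1].round().astype(int),0,479),np.clip(qq[:,0].round().astype(int),0,639)]
        res.append(np.mean(np.minimum(dd,6)**2))
    return res if full else sum(res)+ (p[5]/.1)**2*.3
b=None
for lean in(-.13,):
  for dy in (-.02,0,.02):
    x=np.array([.59,.237+dy,.226,.16,lean,0.])
    for k in range(4):
        r=minimize(hc,x,method='Nelder-Mead',options=dict(initial_simplex=np.vstack([x]+[x+d for d in np.diag([.01,.01,.006,.15,.06,.05])]),xatol=1e-6,fatol=1e-6,maxiter=3000)); x=r.x
    print('hook',r.x,r.fun,hc(r.x,True))
    if b is None or r.fun<b.fun:b=r
ST=Txy([.591,.2373,.1593])
print('in stand frame bend', (Txy([0,0,-.1593])((b.x[:3]-[.591,.2373,0])[None])))
pickle.dump((xb,b.x),open('P.pkl','wb'))
o=[]
for c in('side','top'):
    v=cv2.resize(D[c][:,:,::-1],None,fx=4,fy=4,interpolation=cv2.INTER_CUBIC)
    cv2.polylines(v,[np.round((pj(c,TH(b.x,CU))+.5)*4).astype(int)],False,(0,0,255),1)
    for mm,col in((ren(c,STAND,ST),(0,255,0)),(ren(c,RACK,Txy(xb[:3])),(255,0,255)),(ren(c,BOARD,lambda q:Txy(xb[:3])(q+[0,xb[3],.02])),(255,0,0))):
        cs,_=cv2.findContours(mm,0,2); cv2.drawContours(v,cs,-1,col,1)
    a=np.linspace(0,6.3,60)
    for xx in(-.006,.006):
        h=np.stack([0*a+xx,xb[3]+.0175*np.cos(a),.222+.0175*np.sin(a)],1)
        cv2.polylines(v,[np.round((pj(c,Txy(xb[:3])(h))+.5)*4).astype(int)],False,(255,255,0),1)
    o.append(v)
cv2.imwrite('pics/f_s.png',np.hstack([o[0][230*4:340*4,170*4:250*4],o[0][150*4:260*4,325*4:420*4]]))
cv2.imwrite('pics/f_t.png',np.hstack([o[1][200*4:290*4,130*4:230*4],o[1][200*4:290*4,375*4:475*4]]))
E
python3 f2.py
```

```text
rack+board ['side', 'top'] [ 0.604  -0.248  -0.2011  0.0192] 0.10929455665207455
 hole [ 0.6078 -0.2292  0.222 ]
rack+board ['side'] [ 0.6081 -0.2538 -0.2048  0.0183] 0.05379605674011956
 hole [ 0.6118 -0.2359  0.222 ]
rack+board ['top'] [ 0.604  -0.2483 -0.2118  0.0061] 0.03809012875536477
 hole [ 0.6053 -0.2423  0.222 ]
hook [ 0.5875  0.2442  0.2277  0.158  -0.1401  0.0008] 4.560050193581185 [np.float64(2.6784223528996116), np.float32(0.0), np.float64(1.8816078063677255), np.float32(0.0)]
hook [ 0.5875  0.2442  0.2277  0.158  -0.1401  0.0008] 4.560050193570256 [np.float64(2.67842414316671), np.float32(0.0), np.float64(1.881606021968), np.float32(0.0)]
hook [ 0.5875  0.2442  0.2277  0.158  -0.1401  0.0008] 4.560050193596802 [np.float64(2.6784245144798726), np.float32(0.0), np.float64(1.8816056550722473), np.float32(0.0)]
in stand frame bend [[-0.0023  0.0073  0.2277]]
```

View pics/f_s.png

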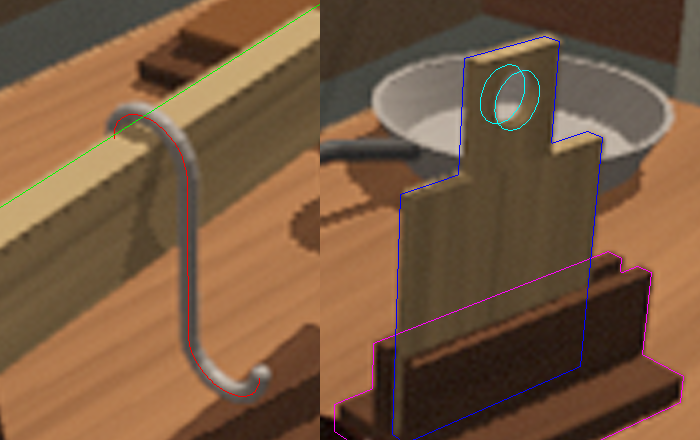

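View pics/f_t.png

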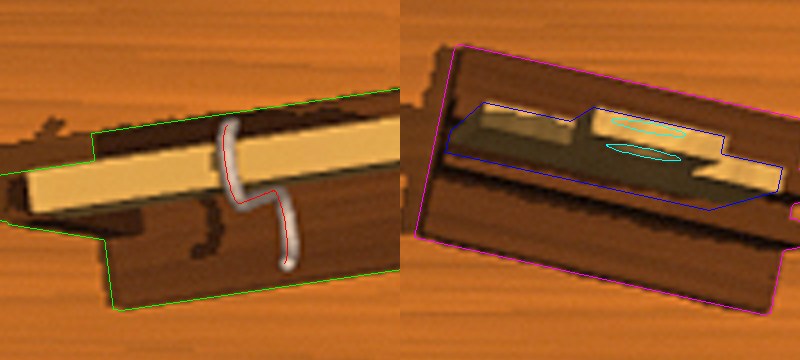

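```bash
cat > mv.py <<'E'
from h import *
import sys
np.set_printoptions(precision=4,suppress=True)
def need(pos,yaw=None):
    """yaw: desired direction angle of jaw axis (mod pi), where jaw dir=(-sin yaw,cos yaw)"""
    s=get_state(); M=R.from_quat(s['eef_rot']).as_matrix()
    print('clock',round(s['clock'],2),'tcp',s['tool_pos'],'open',round(s['opening'],3),'F',s['contact_force'])
    print('axes x',M[:,0],'y',M[:,1],'z',M[:,2])
    if pos is not None: print('delta cm',M.T@(np.array(pos)-s['tool_pos'])*100)
    cur=np.arctan2(-M[0,1],M[1,1])
    print('jaw yaw',cur)
    if yaw is not None:
        d=yaw-cur; d=(d+np.pi/2)%np.pi-np.pi/2
        print('tool yaw turn (about tool x, down => minus)',-d,'alt',-d+np.pi*np.sign(d), 'q7',s['q'][6],'q1',s['q'][0])
E
python3 - <<'E'
from mv import *
need([.45,-.25,.40],.158)
need([.568,.2411,.223],.158)
E
```

```text
clock 2.3 tcp [ 0.2382 -0.5779  0.2528] open 0.998 F [-0.1762  0.1782  0.3197]
axes x [ 0.0001 -0.0001 -1.    ] y [ 0.381  -0.9246  0.0001] z [-0.9246 -0.381  -0.0001]
delta cm [-14.7258 -22.2439 -32.0803]
jaw yaw -2.7507393930590984
tool yaw turn (about tool x, down => minus) 0.23285326053069433 alt -2.908739393059099 q7 -0.21508467339861725 q1 1.2137883895876669
clock 2.3 tcp [ 0.2382 -0.5779  0.2528] open 0.998 F [-0.1762  0.1782  0.3197]
axes x [ 0.0001 -0.0001 -1.    ] y [ 0.381  -0.9246  0.0001] z [-0.9246 -0.381  -0.0001]
delta cm [  2.9703 -63.1572 -61.6991]
jaw yaw -2.7507393930590984
tool yaw turn (about tool x, down => minus) 0.23285326053069433 alt -2.908739393059099 q7 -0.21508467339861725 q1 1.2137883895876669
```

Emit:
{"method": "apply_moves", "body": {
  "delta_pos": [
    [-10,0,0],
    [-15,-3,-4],
    [-15,-22,-32],
    [-15,-22,-32],
    [-15,-22,-32],
    [-15,-22,-32],
    [-15,-22,-32],
    [-15,-22,-32],
    [-15,-22,-32],
    [-15,-22,-32]
  ],
  "yaw": [0,0,0.1,0.23,0.23,0.23,0.23,0.23,0.23,0.23],
  "gripper": [60,60,60,60,60,60,60,60,60,60]
}}

```text
clock: 3.13
tool_pos: [0.4271, -0.287, 0.3951]
eef_rot: [0.705, 0.057, -0.705, 0.057]
contact_force: [0.6, -0.3, -0.0]
opening: 0.604
```

```bash
python3 -c "
from mv import *
need([.565,.2406,.33],.158)"
```

```text
clock 3.13 tcp [ 0.4271 -0.287   0.3951] open 0.604 F [ 0.6193 -0.2715 -0.0011]
axes x [ 0.0004 -0.0004 -1.    ] y [ 0.1601 -0.9871  0.0005] z [-0.9871 -0.1601 -0.0003]
delta cm [  6.4958 -49.8743 -22.0616]
jaw yaw -2.9807804910350324
tool yaw turn (about tool x, down => minus) 0.002812162554761244 alt -3.138780491035032 q7 -0.9942274090934163 q1 0.6280414976373991
```

Emit:
{"method": "apply_moves", "body": {
  "delta_pos": [
    [0,-10,-5],
    [0,-20,-9],
    [0,-30,-14],
    [0,-40,-18],
    [0,-50,-22],
    [0,-50,-22],
    [0,-50,-22],
    [0,-50,-22],
    [0,-50,-22],
    [0,-50,-22]
  ],
  "yaw": [0,0,0,0,0,0,0,0,0,0],
  "gripper": [50,50,50,50,50,50,50,50,50,50]
}}

```text
clock: 3.97
tool_pos: [0.5322, 0.116, 0.3951]
eef_rot: [0.705, 0.057, -0.705, 0.057]
contact_force: [0.3, 0.1, -0.8]
opening: 0.499
```

```bash
python3 -c "
from mv import *
need([.565,.2406,.30],.158)"
```

```text
clock 3.97 tcp [0.5322 0.116  0.3951] open 0.499 F [ 0.3411  0.1495 -0.7786]
axes x [ 0.0008 -0.0006 -1.    ] y [ 0.16   -0.9871  0.0007] z [-0.9871 -0.16   -0.0007]
delta cm [  9.5102 -11.7778  -5.2217]
jaw yaw -2.9809492845359795
tool yaw turn (about tool x, down => minus) 0.0026433690538141263 alt -3.138949284535979 q7 -1.844911062044184 q1 -0.12090765925214988
```

Emit:
{"method": "apply_moves", "body": {
  "delta_pos": [
    [0,-6,-3],
    [0,-11.8,-5.2],
    [4,-11.8,-5.2],
    [7,-11.8,-5.2],
    [9.5,-11.8,-5.2],
    [9.5,-11.8,-5.2],
    [9.5,-11.8,-5.2]
  ],
  "yaw": [0,0,0,0,0,0,0],
  "gripper": [50,50,50,50,50,50,50]
}}

```text
clock: 4.55
tool_pos: [0.5642, 0.2401, 0.2992]
eef_rot: [-0.704, -0.056, 0.706, -0.058]
contact_force: [1.2, 0.2, 0.5]
opening: 0.498
```

```bash
python3 - <<'E'
from mv import *
need([.568,.2411,.223],.158)
a=snap('side','s1');b=snap('top','t1')
cv2.imwrite('pics/c1.png',np.hstack([cv2.resize(a[170:340,130:300],(510,510)),cv2.resize(b[190:290,150:250],(290,510)[::1]) if 0 else cv2.resize(b[180:300,160:228],(289,510))])[:,:,::-1])
E
```

```text
clock 4.55 tcp [0.5642 0.2401 0.2992] open 0.498 F [1.2154 0.2006 0.5133]
axes x [-0.0021 -0.0026 -1.    ] y [ 0.16   -0.9871  0.0022] z [-0.9871 -0.16    0.0025]
delta cm [ 7.6203 -0.0546 -0.4147]
jaw yaw -2.980940784782133
tool yaw turn (about tool x, down => minus) 0.0026518688076606622 alt -3.1389407847821325 q7 -2.059576910505398 q1 -0.32735059065469096
```

View pics/c1.png

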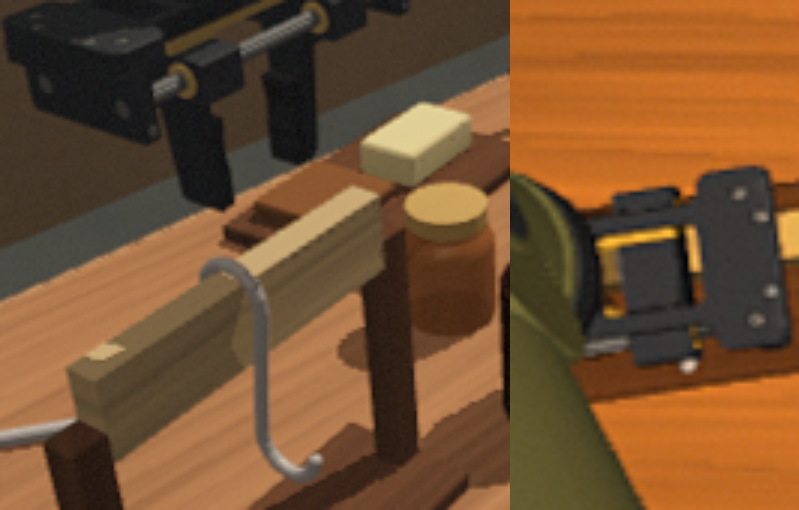

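Emit:
{"method": "apply_moves", "body": {
  "delta_pos": [
    [2,0,-0.3],
    [4,0,-0.4],
    [6,0,-0.4],
    [7,0,-0.4],
    [7.6,-0.05,-0.4],
    [7.6,-0.05,-0.4],
    [7.6,-0.05,-0.4]
  ],
  "yaw": [0,0,0,0,0,0,0],
  "gripper": [50,50,50,50,50,50,50]
}}

```text
clock: 5.23
tool_pos: [0.5696, 0.2411, 0.2269]
eef_rot: [0.706, 0.056, -0.704, 0.056]
contact_force: [-4.2, -0.3, -1.9]
opening: 0.498
```

```bash
python3 - <<'E'
from mv import *
need([.568,.2411,.223],.158)
a=snap('side','s2')
cv2.imwrite('pics/c2.png',cv2.resize(a[200:330,150:280],None,fx=4.5,fy=4.5,interpolation=2)[:,:,::-1])
E
```

```text
clock 5.23 tcp [0.5696 0.2411 0.2269] open 0.498 F [-4.189  -0.3011 -1.9196]
axes x [ 0.0028 -0.0002 -1.    ] y [ 0.158  -0.9874  0.0006] z [-0.9874 -0.1581 -0.0028]
delta cm [ 0.3856 -0.0297  0.1568]
jaw yaw -2.982877673817756
tool yaw turn (about tool x, down => minus) 0.0007149797720371609 alt -3.140877673817756 q7 -2.0881918128385384 q1 -0.3357918494519241
```

View pics/c2.png

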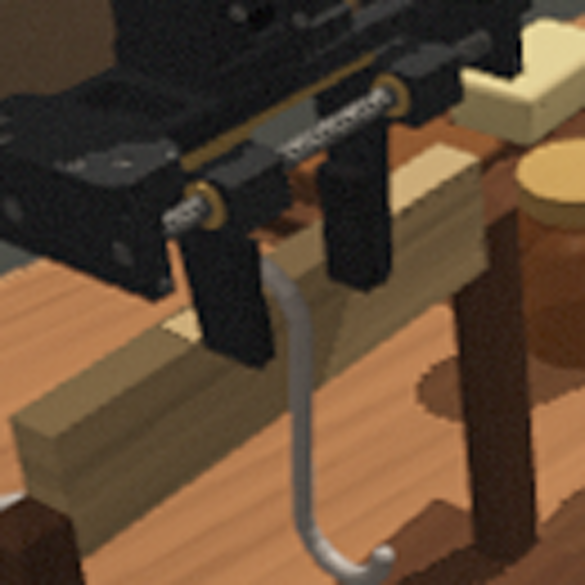

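Emit:
{"method": "apply_moves", "body": {
  "delta_pos": [
    [0,0,0.25],
    [0.35,0,0.25],
    [0.35,0,0.25],
    [0.35,0,0.25]
  ],
  "yaw": [0,0,0,0],
  "gripper": [50,50,50,50]
}}

```text
clock: 5.62
tool_pos: [0.5679, 0.241, 0.2239]
eef_rot: [0.707, 0.056, -0.703, 0.056]
contact_force: [1.2, -0.4, 0.3]
opening: 0.5
```

```bash
python3 - <<'E'
from mv import *
need([.568,.2411,.223],.158)
E
```

```text
clock 5.62 tcp [0.5679 0.241  0.2239] open 0.5 F [ 1.1864 -0.3891  0.3282]
axes x [ 0.0048  0.0006 -1.    ] y [ 0.1579 -0.9875  0.0001] z [-0.9874 -0.1579 -0.0048]
delta cm [ 0.0857 -0.0131 -0.0096]
jaw yaw -2.9830184308143606
tool yaw turn (about tool x, down => minus) 0.000574222775432176 alt -3.141018430814361 q7 -2.091843174214555 q1 -0.3372744041417919
```

Emit:
{"method": "apply_moves", "body": {
  "delta_pos": [
    [0.05,0,0],
    [0.05,0,0],
    [0.05,0,0],
    [0.05,0,0],
    [0.05,0,0],
    [0.05,0,0],
    [0.05,0,0],
    [0.05,0,0]
  ],
  "yaw": [0,0,0,0,0,0,0,0],
  "gripper": [0,0,0,0,0,0,0,0],
  "force": 45
}}

```text
clock: 6.28
tool_pos: [0.568, 0.2409, 0.2234]
eef_rot: [0.707, 0.056, -0.703, 0.056]
contact_force: [0.1, -0.4, 0.2]
opening: 0.075
```

```bash
python3 - <<'E'
from mv import *
need([.568,.2411,.223],.158)
a=snap('side','s3')
cv2.imwrite('pics/c3.png',cv2.resize(a[200:330,150:280],None,fx=4.5,fy=4.5,interpolation=2)[:,:,::-1])
E
```

```text
clock 6.28 tcp [0.568  0.2409 0.2234] open 0.075 F [ 0.134  -0.4121  0.1797]
axes x [ 0.0048  0.0006 -1.    ] y [ 0.1579 -0.9875  0.0001] z [-0.9874 -0.1579 -0.0049]
delta cm [ 0.0355 -0.0144 -0.0065]
jaw yaw -2.9830275504681136
tool yaw turn (about tool x, down => minus) 0.0005651031216800106 alt -3.141027550468113 q7 -2.092076547866226 q1 -0.3373683153328165
```

View pics/c3.png

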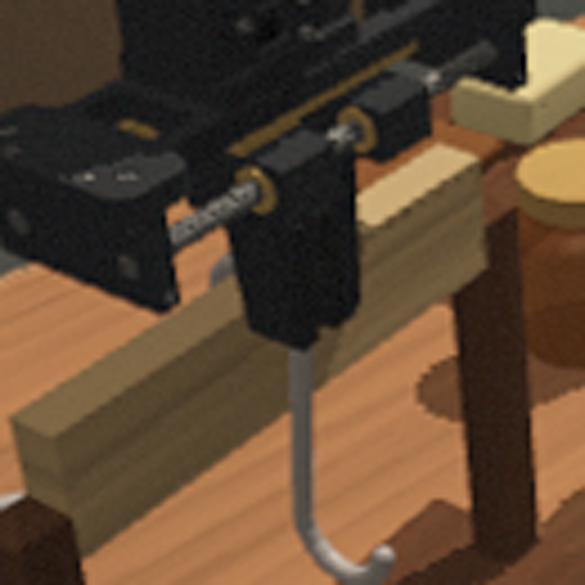

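Emit:
{"method": "apply_moves", "body": {
  "delta_pos": [
    [-1,0,0],
    [-2.5,0,0],
    [-4,0,0],
    [-6,0,0],
    [-8,0,0],
    [-10,0,0],
    [-12,0,0],
    [-12,0,0],
    [-12,0,0]
  ],
  "yaw": [0,0,0,0,0,0,0,0,0],
  "gripper": [0,0,0,0,0,0,0,0,0]
}}

```text
clock: 7.08
tool_pos: [0.5677, 0.2411, 0.3446]
eef_rot: [0.707, 0.056, -0.702, 0.056]
contact_force: [-0.5, -0.2, -2.3]
opening: 0.073
```

```bash
cat > hk.py <<'E'
from fit import *
from mv import need
def TH(p,P):
    M=(R.from_euler('ZYX',[p[3],p[4],p[5]])).as_matrix()
    return (P-[.019,0,.061])@M.T+p[:3]
E
python3 - <<'E'
from hk import *
need(None)
a=snap('side','s4');b=snap('top','t4')
for c in('side','top'): print([(np.round(q['bbox']).astype(int).tolist(),round(q['score'],2)) for q in silhouettes('hook',c)])
cv2.imwrite('pics/c4.png',np.hstack([cv2.resize(a[150:330,130:310],(540,540)),cv2.resize(b[170:310,160:228],(260,540))])[:,:,::-1])
E
```

```text
clock 7.08 tcp [0.5677 0.2411 0.3446] open 0.073 F [-0.5015 -0.1608 -2.3316]
axes x [ 0.0071  0.0018 -1.    ] y [ 0.1579 -0.9875 -0.0006] z [-0.9874 -0.1579 -0.0073]
jaw yaw -2.9830071465246655
[([185, 182, 46, 90], 0.88), ([274, 397, 81, 83], 0.8), ([99, 310, 56, 30], 0.8), ([265, 228, 31, 53], 0.22)]
[([166, 129, 85, 38], 0.92), ([213, 335, 29, 30], 0.63), ([380, 213, 100, 67], 0.16)]
```

View pics/c4.png

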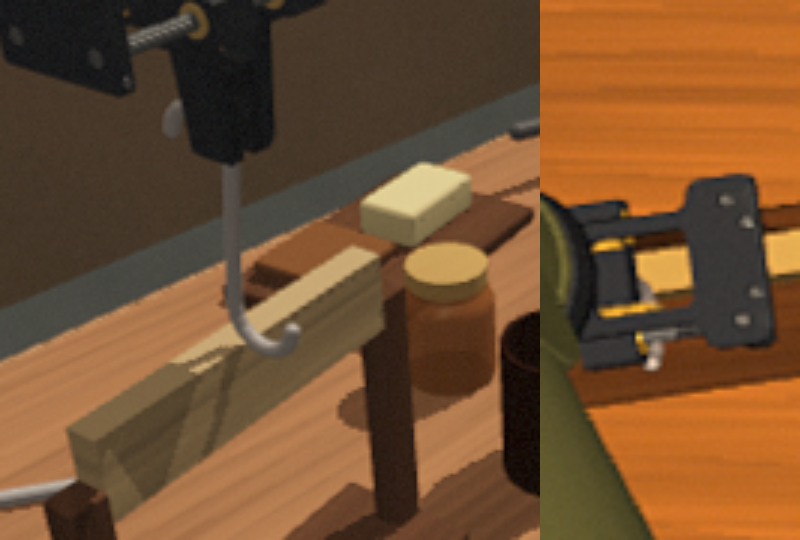

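```bash
cat > hfit.py <<'E'
from hk import *
# hook pose with jaw-plane constraint: params u (bend fwd of tcp along stand x), w (bend z - tcp z), lean ; optional dpx shift of side camera
def fit(mask,cname='side',x0=(.0195,.004,-.14)):
    s=get_state(); M=R.from_quat(s['eef_rot']).as_matrix(); t=np.array(s['tool_pos'])
    fw=-M[:,2]*[1,1,0]; fw/=np.linalg.norm(fw); yaw=np.arctan2(fw[1],fw[0])
    K=np.argwhere(mask)[:,::-1].astype(float); CU=curve()
    # visible: shank from below fingertips to lower tip, and upper tip
    dt=cv2.distanceTransform((~mask).astype(np.uint8),2,5)
    def pose(p): return np.r_[t+fw*p[0]+[0,0,p[1]],yaw,p[2],0]
    def cost(p):
        q=pj(cname,TH(pose(p),CU)); d,_=cKDTree(q).query(K)
        vis=np.r_[q[:8],q[65:]]
        dd=dt[np.clip(vis[:,1].round().astype(int),0,479),np.clip(vis[:,0].round().astype(int),0,639)]
        return np.mean(np.minimum(d,6)**2)+np.mean(np.minimum(dd,6)**2)
    x=np.array(x0)
    for k in range(4):
        r=minimize(cost,x,method='Nelder-Mead',options=dict(initial_simplex=np.vstack([x]+[x+d for d in np.diag([.006,.006,.06])]),xatol=1e-6,fatol=1e-6)); x=r.x
    return x,r.fun,pose(x)
E
python3 - <<'E'
from hfit import *
im=snapshot('side')
r=silhouettes('hook','side')
m=[q for q in r if q['bbox'][1]<230][0]['mask']
x,f,p=fit(m); print(x,f,p)
v=cv2.resize(im[:,:,::-1],None,fx=4,fy=4,interpolation=2)
cv2.polylines(v,[np.round((pj('side',TH(p,curve()))+.5)*4).astype(int)],False,(0,0,255),1)
cs,_=cv2.findContours(cv2.resize(m.astype(np.uint8),None,fx=4,fy=4),0,2);cv2.drawContours(v,cs,-1,(0,255,0),1)
cv2.imwrite('pics/c5.png',v[160*4:290*4,160*4:260*4])
E
```

```text
[ 0.02    0.0047 -0.1311] 2.2062063940249432 [ 0.5867  0.2438  0.347   0.1587 -0.1311  0.    ]
```

View pics/c5.png

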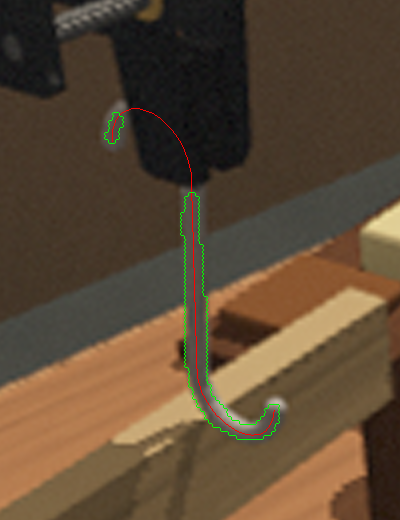

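```bash
python3 - <<'E'
from hfit import *
print('tri spot',tri((369.7,172.6),(439.2,234.1)))
for n,px in dict(ul=(423.5,226.75),ur=(456.25,234),lr=(455.5,238),ll=(423,231),cen=(439.5,232.4)).items(): print(n,onz('top',px,.25))
for i in range(2):
  snapshot('side'); print('side hole',[(q['pixel'],q['score']) for q in spot_point('board_hole','side')])
a=cv2.imread('pics/side0.png')
v=cv2.resize(a[152:212,345:405],None,fx=10,fy=10,interpolation=cv2.INTER_CUBIC)
b=cv2.imread('pics/top0.png')
cv2.imwrite('pics/c6.png',v)
cv2.imwrite('pics/c6t.png',cv2.resize(b[215:265,410:470],None,fx=12,fy=12,interpolation=cv2.INTER_CUBIC))
E
```

```text
tri spot (array([ 0.6118, -0.233 ,  0.2226]), np.float64(0.008061201530102226))
ul [ 0.6192 -0.2012  0.25  ]
ur [ 0.6066 -0.2618  0.25  ]
lr [ 0.5992 -0.2604  0.25  ]
ll [ 0.6113 -0.2003  0.25  ]
cen [ 0.6091 -0.2308  0.25  ]
side hole [([371.3, 170.6], 0.71)]
side hole [([372.4, 173.2], 0.85)]
```

View pics/c6.png

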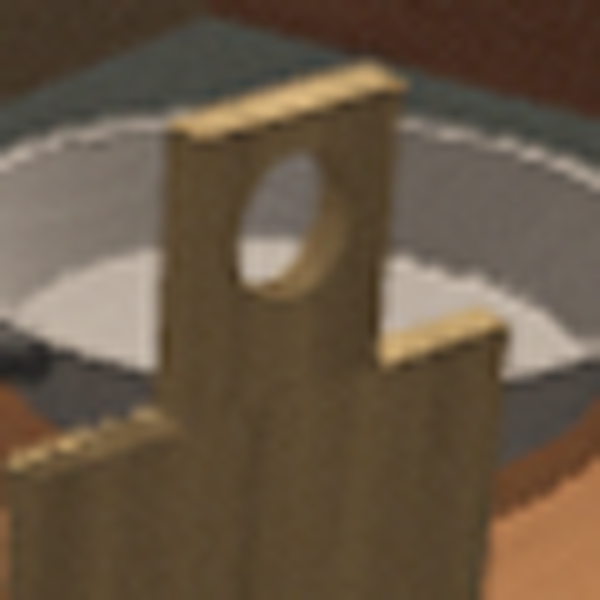

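View pics/c6t.png

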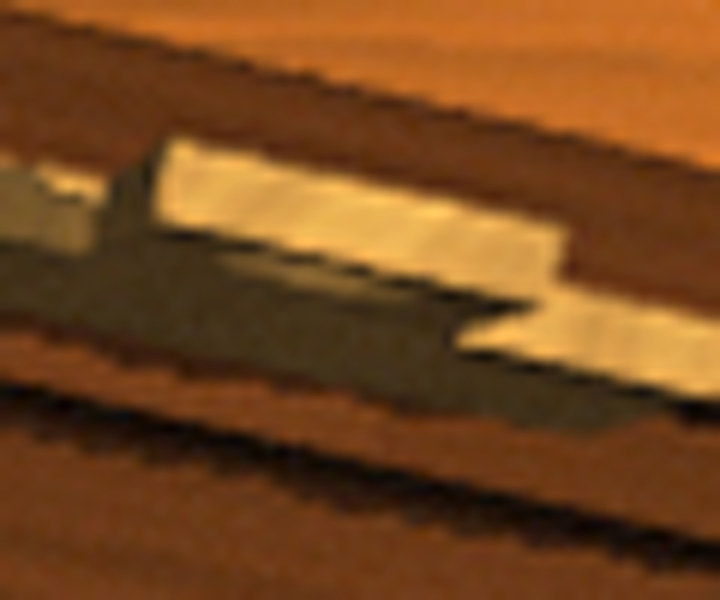

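```bash
python3 - <<'E'
from hfit import *
print('top cen',onz('top',(439.6,233.4),.25))
P=[onz('top',((a/12+410-.5),(b/12+215-.5)),.25) for a,b in((168,138),(568,230),(548,305),(158,235))]
print(np.array(P),np.mean(P,0)); d=P[0]-P[1]; print(np.arctan2(-d[0],d[1]),np.linalg.norm(d)); d=P[3]-P[2]; print(np.arctan2(-d[0],d[1]),np.linalg.norm(d))
print('side hole front ->mid',onz('side',(373.7,174.0),.222)+.006*np.array([np.cos(.206),-np.sin(.206),0]))
# handle top corners side (front-left, front-right)
for px in((187,138),(405,88)): print('side handle top front corner',onz('side',(px[0]/10+344.5,px[1]/10+151.5),.25))
E
```

```text
top cen [ 0.6073 -0.231   0.25  ]
[[ 0.6206 -0.2011  0.25  ]
 [ 0.6073 -0.2628  0.25  ]
 [ 0.5956 -0.2598  0.25  ]
 [ 0.6056 -0.1997  0.25  ]] [ 0.6073 -0.2309  0.25  ]
-0.2131193499196504 0.06311010705130231
-0.1639495676616731 0.060905617513310306
side hole front ->mid [ 0.6098 -0.2319  0.222 ]
side handle top front corner [ 0.6118 -0.1982  0.25  ]
side handle top front corner [ 0.5934 -0.2574  0.25  ]
```

```bash
cat > bt.py <<'E'
from hfit import *
HOLE=np.array([.6083,-.2310,.222]); BY=-.206
def bpos(x,y,z):  # TCP target in hole frame
    n=np.array([np.cos(BY),np.sin(BY),0]); t=np.array([-np.sin(BY),np.cos(BY),0]); return HOLE+n*x+t*y+[0,0,z]
def inb():
    s=get_state(); d=np.array(s['tool_pos'])-HOLE; n=np.array([np.cos(BY),np.sin(BY),0]); t=np.array([-np.sin(BY),np.cos(BY),0])
    print('TCP in hole frame mm',np.array([d@n,d@t,d[2]])*1000)
E
python3 - <<'E'
from bt import *
print(bpos(-.075,0,.10)); need(bpos(-.075,0,.118),BY)
E
```

```text
[ 0.5349 -0.2157  0.322 ]
clock 7.58 tcp [0.5673 0.2408 0.343 ] open 0.069 F [ 0.339  -0.1523 -1.2233]
axes x [ 0.0042  0.0003 -1.    ] y [ 0.158  -0.9874  0.0003] z [-0.9874 -0.158  -0.0042]
delta cm [ 0.2678 44.5632 10.4099]
jaw yaw -2.9829629433225415
tool yaw turn (about tool x, down => minus) 0.364629710267252 alt -2.776962943322541 q7 -2.0446580640598713 q1 -0.32387173953601467
```

Emit:
{"method": "apply_moves", "body": {
  "delta_pos": [
    [0,2.5,0.6],
    [0,6,1.4],
    [0,9.5,2.2],
    [0,13,3],
    [0,16.5,3.8],
    [0,20,4.7],
    [0,23.5,5.5],
    [0,27,6.3],
    [0,30.5,7.1],
    [0,33,7.7]
  ],
  "yaw": [0,0.04,0.08,0.12,0.16,0.2,0.25,0.3,0.34,0.364],
  "gripper": [0,0,0,0,0,0,0,0,0,0]
}}

```text
clock: 8.42
tool_pos: [0.5427, -0.1013, 0.3428]
eef_rot: [0.705, -0.075, -0.702, -0.074]
contact_force: [-0.1, 0.6, -0.7]
opening: 0.075
```

```bash
python3 - <<'E'
from bt import *
need(bpos(-.075,0,.118),BY)
E
```

```text
clock 8.42 tcp [ 0.5427 -0.1013  0.3428] open 0.075 F [-0.1313  0.6419 -0.7443]
axes x [ 0.0041 -0.0017 -1.    ] y [-0.2092 -0.9779  0.0008] z [-0.9779  0.2092 -0.0044]
delta cm [ 0.2996 11.3465 -1.627 ]
jaw yaw 2.9308132749770364
tool yaw turn (about tool x, down => minus) -0.0047793786127567905 alt 3.1368132749770363 q7 -1.7798871327421142 q1 0.20825154701484644
```

Then lower to the insertion height in front of the board (TCP +4 mm above hole centre).

Emit:
{"method": "apply_moves", "body": {
  "delta_pos": [
    [0,3,-0.5],
    [0,6.5,-1],
    [0,9.5,-1.4],
    [0,11.3,-1.6],
    [0,11.3,-1.6],
    [2,11.3,-1.6],
    [4,11.3,-1.6],
    [6,11.3,-1.6],
    [6,11.3,-1.6]
  ],
  "yaw": [0,0,0,0,0,0,0,0,0],
  "gripper": [0,0,0,0,0,0,0,0,0]
}}

```text
clock: 9.17
tool_pos: [0.5329, -0.2131, 0.2796]
eef_rot: [-0.702, 0.073, 0.704, 0.074]
contact_force: [-0.9, 0.4, -1.2]
opening: 0.074
```

```bash
python3 - <<'E'
from bt import *
need(bpos(-.075,0,.004),BY);inb()
a=snap('side','s7');b=snap('top','t7')
print([(np.round(q['bbox']).astype(int).tolist(),round(q['score'],2)) for q in silhouettes('hook','side')])
cv2.imwrite('pics/c7.png',np.hstack([cv2.resize(a[90:270,300:440],(420,540)),cv2.resize(b[180:300,375:459],(378,540))])[:,:,::-1])
E
```

```text
clock 9.17 tcp [ 0.5329 -0.2131  0.2796] open 0.074 F [-0.9498  0.3966 -1.1538]
axes x [-0.0029  0.0016 -1.    ] y [-0.2074 -0.9782 -0.0009] z [-0.9782  0.2074  0.0031]
delta cm [ 5.3543  0.2165 -0.2613]
jaw yaw 2.932641471358246
tool yaw turn (about tool x, down => minus) -0.0029511822315471115 alt 3.138641471358246 q7 -1.5913012059340361 q1 0.39631991960650337
TCP in hole frame mm [-77.4393   2.1217  57.553 ]
[([385, 150, 16, 63], 0.71), ([96, 310, 54, 29], 0.68), ([268, 397, 87, 83], 0.65)]
```

View pics/c7.png

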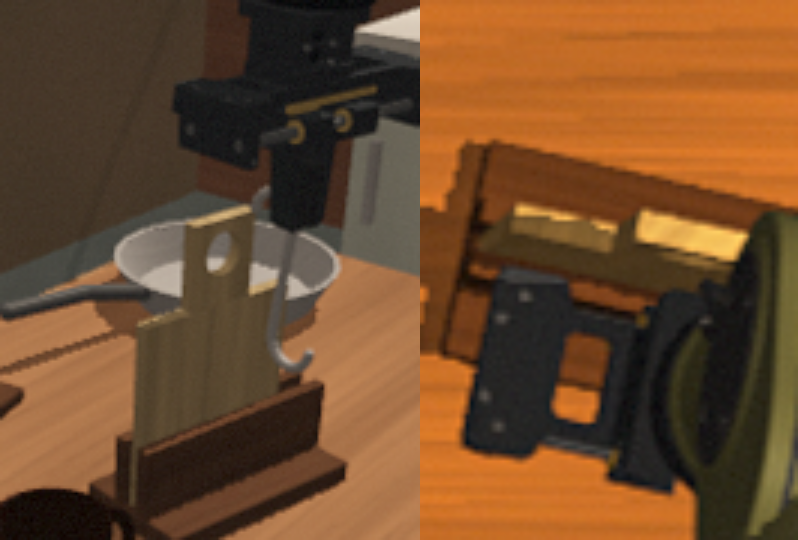

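Emit:
{"method": "apply_moves", "body": {
  "delta_pos": [
    [1.5,0.2,-0.2],
    [3,0.2,-0.2],
    [4.5,0.2,-0.2],
    [5.35,0.2,-0.2],
    [5.35,0.2,-0.2],
    [5.35,0.2,-0.2],
    [5.35,0.2,-0.2]
  ],
  "yaw": [0,0,0,0,0,0,0],
  "gripper": [0,0,0,0,0,0,0]
}}

```text
clock: 9.9
tool_pos: [0.5385, -0.2171, 0.2316]
eef_rot: [0.706, -0.074, -0.7, -0.073]
contact_force: [-1.0, 0.7, -1.2]
opening: 0.072
```

```bash
python3 - <<'E'
from bt import *
inb();need(bpos(-.050,0,.004),BY)
im=snap('side','s8')
r=silhouettes('hook','side')
m=[q for q in r if q['bbox'][0]>340 and q['bbox'][1]<260][0]['mask']
x,f,p=fit(m); print(x,f,p)
v=cv2.resize(im[:,:,::-1],None,fx=4,fy=4,interpolation=2)
dr=lambda P,col:cv2.polylines(v,[np.round((pj('side',P)+.5)*4).astype(int)],False,col,1)
dr(TH(p,curve()),(0,0,255))
a=np.linspace(0,6.3,60); T=Txy([HOLE[0],HOLE[1],BY])
dr(T(np.stack([0*a-.006,.0175*np.cos(a),.222+.0175*np.sin(a)],1)),(255,255,0))
# hook advanced
n=np.array([np.cos(BY),np.sin(BY),0])
for k in(.069,): dr(TH(p,curve())+n*(-.006-( (p[:3]-HOLE)@n)),(0,255,255))
cv2.imwrite('pics/c8.png',v[140*4:270*4,320*4:460*4])
E
```

```text
TCP in hole frame mm [-71.177   -0.6872   9.6448]
clock 9.9 tcp [ 0.5385 -0.2171  0.2316] open 0.072 F [-0.9651  0.6831 -1.1917]
axes x [ 0.0077 -0.0022 -1.    ] y [-0.2081 -0.9781  0.0006] z [-0.9781  0.2081 -0.008 ]
delta cm [ 0.5814 -0.0767 -2.1128]
jaw yaw 2.9319678122762864
tool yaw turn (about tool x, down => minus) -0.0036248413135067103 alt 3.1379678122762864 q7 -1.6040118941473214 q1 0.392949745044155
[ 0.0202  0.0046 -0.1386] 1.7049631537440635 [ 0.5581 -0.2214  0.2361 -0.2097 -0.1386  0.    ]
```

View pics/c8.png

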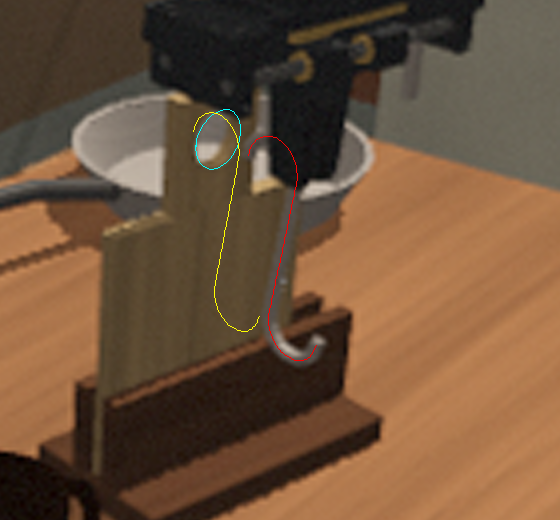

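Emit:
{"method": "apply_moves", "body": {
  "delta_pos": [
    [0.6,-0.05,0],
    [0.6,-0.05,-0.7],
    [0.6,-0.05,-1.4],
    [0.6,-0.05,-1.4],
    [0.6,-0.05,-1.4]
  ],
  "yaw": [0,0,0,0,0],
  "gripper": [0,0,0,0,0]
}}

```text
clock: 10.42
tool_pos: [0.5529, -0.2196, 0.2256]
eef_rot: [0.706, -0.074, -0.7, -0.073]
contact_force: [0.3, 0.6, -1.4]
opening: 0.078
```

```bash
cat > look.py <<'E'
from bt import *
import sys
inb();need(bpos(float(sys.argv[2]),0,float(sys.argv[3])),BY)
im=snap('side',sys.argv[1])
v=cv2.resize(im[:,:,::-1],None,fx=7,fy=7,interpolation=2)
cv2.imwrite(f'pics/{sys.argv[1]}c.png',v[150*7:230*7,340*7:430*7])
E
python3 look.py s9 -.026 .004
```

```text
TCP in hole frame mm [-56.5607  -0.2178   3.5812]
clock 10.42 tcp [ 0.5529 -0.2196  0.2256] open 0.078 F [ 0.3461  0.5879 -1.395 ]
axes x [ 0.0082 -0.0023 -1.    ] y [-0.208  -0.9781  0.0005] z [-0.9781  0.208  -0.0084]
delta cm [-0.0161 -0.0327 -3.0562]
jaw yaw 2.932012995969641
tool yaw turn (about tool x, down => minus) -0.0035796576201523322 alt 3.138012995969641 q7 -1.6055645373228273 q1 0.3869308834848699
```

View pics/s9c.png

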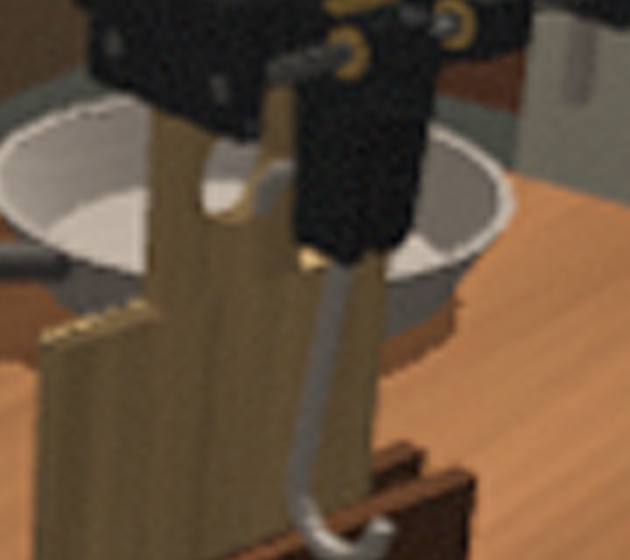

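Emit:
{"method": "apply_moves", "body": {
  "delta_pos": [
    [0,0,-0.4],
    [0,0,-0.8],
    [0,0,-1.2],
    [0,0,-1.2]
  ],
  "yaw": [0,0,0,0],
  "gripper": [0,0,0,0]
}}

```text
clock: 10.8
tool_pos: [0.5652, -0.2222, 0.2257]
eef_rot: [0.706, -0.074, -0.7, -0.073]
contact_force: [0.7, -0.1, -1.7]
opening: 0.071
```

```bash
python3 look.py s10 -.026 .004
```

```text
TCP in hole frame mm [-43.9477  -0.1774   3.7058]
clock 10.8 tcp [ 0.5652 -0.2222  0.2257] open 0.071 F [ 0.7473 -0.1128 -1.6845]
axes x [ 0.0088 -0.0023 -1.    ] y [-0.208  -0.9781  0.0004] z [-0.9781  0.208  -0.0091]
delta cm [-0.0131 -0.0241 -1.7949]
jaw yaw 2.9320534541655467
tool yaw turn (about tool x, down => minus) -0.0035391994242464087 alt 3.1380534541655467 q7 -1.604384740632927 q1 0.3832669940996297
```

View pics/s10c.png

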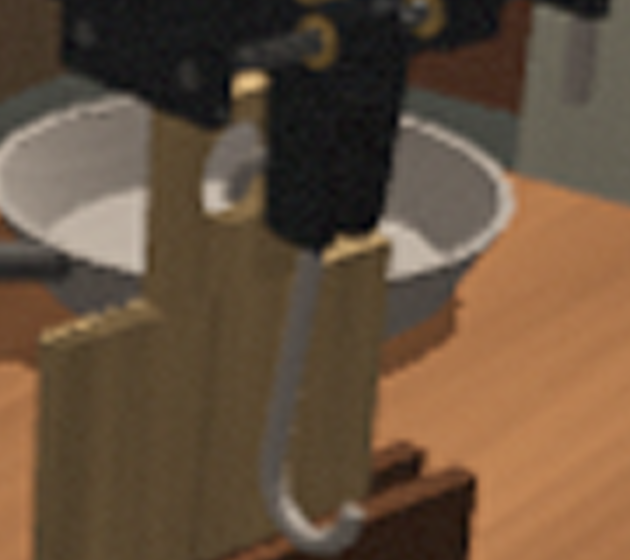

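Emit:
{"method": "apply_moves", "body": {
  "delta_pos": [
    [0,0,-0.5],
    [0,0,-1],
    [0,0,-1.4],
    [0,0,-1.75],
    [0,0,-1.75]
  ],
  "yaw": [0,0,0,0,0],
  "gripper": [0,0,0,0,0]
}}

```text
clock: 11.27
tool_pos: [0.5827, -0.2258, 0.2257]
eef_rot: [0.706, -0.074, -0.7, -0.073]
contact_force: [-0.0, 0.2, -0.7]
opening: 0.072
```

```bash
python3 look.py s11 -.026 -.011
```

```text
TCP in hole frame mm [-26.0775  -0.1449   3.6979]
clock 11.27 tcp [ 0.5827 -0.2258  0.2257] open 0.072 F [-0.034   0.2204 -0.6505]
axes x [ 0.0089 -0.0023 -1.    ] y [-0.2078 -0.9782  0.0004] z [-0.9781  0.2078 -0.0092]
delta cm [ 1.4698 -0.0151  0.0058]
jaw yaw 2.9322297991518083
tool yaw turn (about tool x, down => minus) -0.003362854437984897 alt 3.138229799151808 q7 -1.6024367259187724 q1 0.3779432829705982
```

View pics/s11c.png

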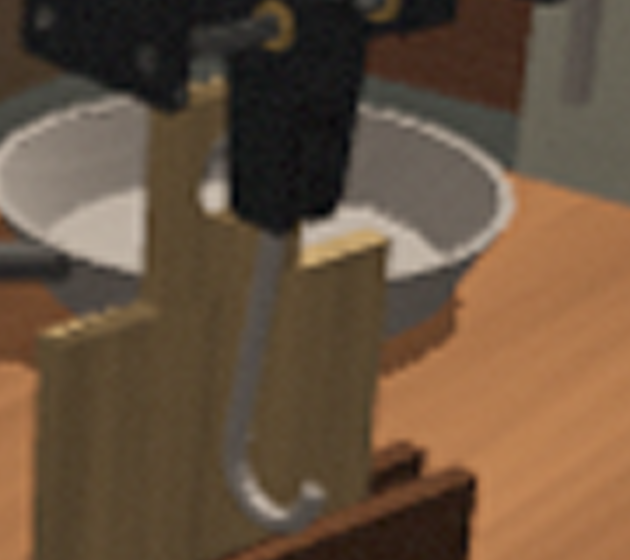

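Emit:
{"method": "apply_moves", "body": {
  "delta_pos": [
    [0.4,0,0],
    [0.8,0,0],
    [1.2,0,0],
    [1.4,0,0],
    [1.4,0,0]
  ],
  "yaw": [0,0,0,0,0],
  "gripper": [0,0,0,0,0]
}}

```text
clock: 11.73
tool_pos: [0.5817, -0.2256, 0.2108]
eef_rot: [0.706, -0.074, -0.701, -0.074]
contact_force: [1.0, 0.8, -0.6]
opening: 0.077
```

```bash
python3 look.py s12 -.026 -.0145
```

```text
TCP in hole frame mm [-27.1431  -0.1584 -11.2118]
clock 11.73 tcp [ 0.5817 -0.2256  0.2108] open 0.077 F [ 1.0491  0.7828 -0.5574]
axes x [ 0.0066 -0.0016 -1.    ] y [-0.2079 -0.9781  0.0002] z [-0.9781  0.2079 -0.0068]
delta cm [ 0.3296 -0.0163 -0.112 ]
jaw yaw 2.9321453695808026
tool yaw turn (about tool x, down => minus) -0.0034472840089905255 alt 3.1381453695808026 q7 -1.6062858750453544 q1 0.3766514960837241
```

View pics/s12c.png

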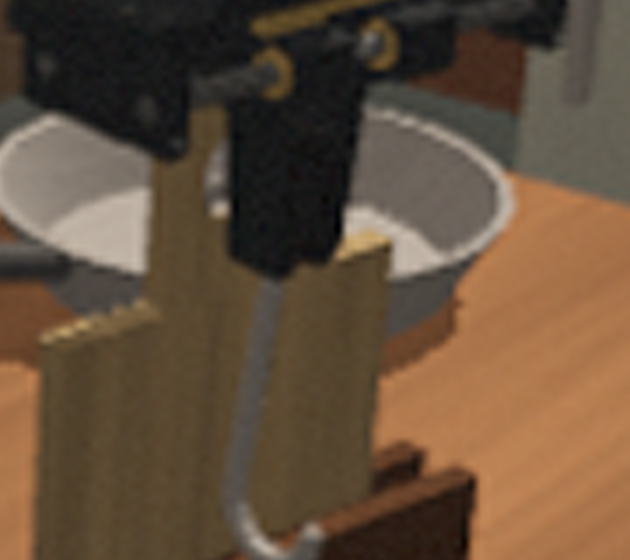

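Emit:
{"method": "apply_moves", "body": {
  "delta_pos": [
    [0.15,0,-0.1],
    [0.3,0,-0.1],
    [0.3,0,-0.1],
    [0.3,0,-0.1]
  ],
  "yaw": [0,0,0,0],
  "gripper": [0,0,0,0]
}}

```text
clock: 12.12
tool_pos: [0.583, -0.2259, 0.2081]
eef_rot: [0.706, -0.074, -0.701, -0.074]
contact_force: [-0.7, -0.3, -1.3]
opening: 0.072
```

```bash
python3 look.py s13 -.026 -.0145
```

```text
TCP in hole frame mm [-25.8565  -0.169  -13.8691]
clock 12.12 tcp [ 0.583  -0.2259  0.2081] open 0.072 F [-0.7026 -0.3391 -1.2651]
axes x [ 0.0072 -0.0018 -1.    ] y [-0.2079 -0.9781  0.0003] z [-0.9781  0.2079 -0.0074]
delta cm [ 0.063  -0.0169  0.0149]
jaw yaw 2.932138942886411
tool yaw turn (about tool x, down => minus) -0.0034537107033822956 alt 3.138138942886411 q7 -1.6069432038966314 q1 0.37602934805640453
```

Bend now about 9 mm below hole centre, forces near zero. Release a little and look.

Emit:
{"method": "apply_moves", "body": {
  "delta_pos": [
    [0,0,0],
    [0,0,0],
    [0,0,0],
    [0,0,0],
    [0,0,0],
    [0,0,0]
  ],
  "yaw": [0,0,0,0,0,0],
  "gripper": [12,16,20,30,40,40],
  "force": 10
}}

```text
clock: 12.67
tool_pos: [0.583, -0.2259, 0.2083]
eef_rot: [0.706, -0.074, -0.701, -0.074]
contact_force: [0.2, 0.3, 0.4]
opening: 0.391
```

```bash
python3 look.py s14 -.07 .1
```

```text
TCP in hole frame mm [-25.7595  -0.1965 -13.683 ]
clock 12.67 tcp [ 0.583  -0.2259  0.2083] open 0.391 F [0.2233 0.2685 0.3972]
axes x [ 0.0075 -0.0019 -1.    ] y [-0.2079 -0.9781  0.0003] z [-0.9781  0.2079 -0.0077]
delta cm [-11.4022  -0.0006   4.336 ]
jaw yaw 2.9321436885066956
tool yaw turn (about tool x, down => minus) -0.003448965083097555 alt 3.1381436885066956 q7 -1.6069091166176153 q1 0.3760699222810654
```

View pics/s14c.png

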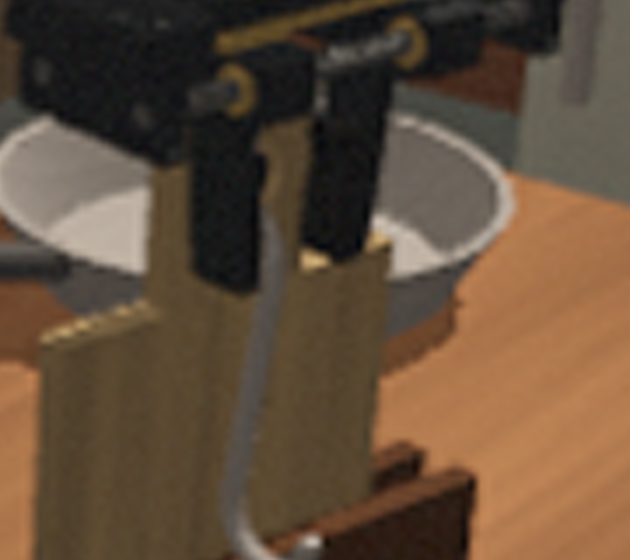

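The hook hangs between the open fingers; retreat straight up, then back.

Emit:
{"method": "apply_moves", "body": {
  "delta_pos": [
    [-0.5,0,0],
    [-1.5,0,0],
    [-3,0,0],
    [-5,0,0],
    [-7,0,0],
    [-9,0,0],
    [-11,0,0],
    [-12,0,3],
    [-12,0,6],
    [-12,0,9]
  ],
  "yaw": [0,0,0,0,0,0,0,0,0,0],
  "gripper": [45,45,45,45,45,45,45,45,45,45]
}}

```text
clock: 13.55
tool_pos: [0.4938, -0.2068, 0.3293]
eef_rot: [0.707, -0.075, -0.699, -0.073]
contact_force: [-0.2, 0.5, -0.4]
opening: 0.447
```

Emit:
{"method": "apply_moves", "body": {
  "delta_pos": [
    [0,0,3],
    [0,0,7],
    [0,0,10],
    [0,0,10],
    [0,0,10]
  ],
  "yaw": [0,0,0,0,0],
  "gripper": [45,45,45,45,45]
}}

```text
clock: 13.97
tool_pos: [0.395, -0.1861, 0.3294]
eef_rot: [0.708, -0.075, -0.699, -0.073]
contact_force: [-0.7, -0.4, 0.1]
opening: 0.45
```

```bash
cat > fin.py <<'E'
from bt import *
im=snap('side','s15');b=snap('top','t15')
for c in('side','top'):
  for t in('hook','upper_bend','upper_tip','lower_bend','board_hole'):
    print(c,t,[(np.round(q['pixel'],1),round(q['score'],2)) for q in spot_point(t,c)])
v=cv2.resize(im,None,fx=5,fy=5,interpolation=2)[140*5:260*5,335*5:415*5]
w=cv2.resize(b,None,fx=5,fy=5,interpolation=2)[200*5:280*5,390*5:470*5]
cv2.imwrite('pics/c15.png',np.hstack([v,cv2.copyMakeBorder(w,0,200,0,0,0)])[:,:,::-1])
print(get_state()['clock'],get_state()['tool_pos'])
E
python3 fin.py
```

```text
side hook [(array([316.2, 448. ]), 0.95), (array([146.6, 312.7]), 0.7), (array([379.3, 203.4]), 0.68)]
side upper_bend [(array([375.8, 177.8]), 0.67)]
side upper_tip [(array([367.9, 181.8]), 0.72)]
side lower_bend [(array([344.6, 407.5]), 0.89), (array([103. , 329.5]), 0.89), (array([376.8, 228.9]), 0.78)]
side board_hole [(array([366.9, 183.5]), 0.18)]
top hook [(array([198.5, 355.6]), 0.75), (array([205.7, 147.2]), 0.56), (array([429. , 244.5]), 0.5)]
top upper_bend [(array([158.1, 355.4]), 0.84), (array([241.6, 155.8]), 0.66), (array([437.1, 236.4]), 0.48)]
top upper_tip [(array([243.1, 144.4]), 0.7), (array([168.2, 372.3]), 0.62), (array([434.4, 230.8]), 0.51)]
top lower_bend [(array([170.2, 135.8]), 0.78), (array([422.2, 251.9]), 0.74), (array([243. , 349.4]), 0.64), (array([314.8, 251.9]), 0.47)]
top board_hole [(array([439.1, 235.4]), 0.75), (array([330.6, 192.8]), 0.71), (array([423. , 255.2]), 0.18)]
14.5667 [ 0.3961 -0.186   0.3281]
```

View pics/c15.png

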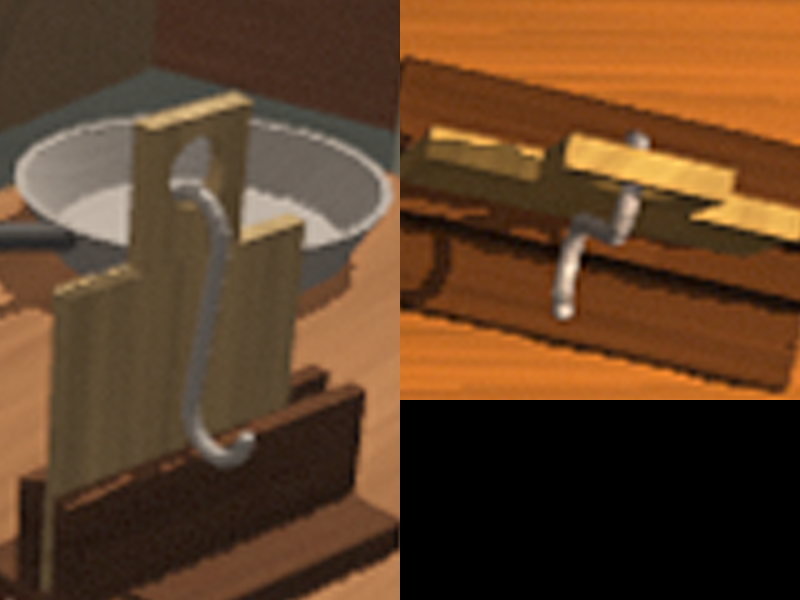

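```bash
python3 - <<'E'
from bt import *
n=np.array([np.cos(BY),np.sin(BY),0]); t=np.array([-np.sin(BY),np.cos(BY),0])
for k,a,b in(('upper_bend',(375.8,177.8),(437.1,236.4)),('tip',(367.9,181.8),(434.4,230.8)),('hook',(379.3,203.4),(429,244.5)),('lower_bend',(376.8,228.9),(422.2,251.9))):
    P,e=tri(a,b); d=P-HOLE; print(k,P,'err',e,'hole frame mm',np.array([d@n,d@t,d[2]])*1000)
# full fit
im=snapshot('side'); r=silhouettes('hook','side'); r2=None
ms=[q['mask'] for q in r if q['bbox'][0]>340 and q['bbox'][1]<260][0]
tp=snapshot('top'); rt=[q for q in silhouettes('hook','top') if q['bbox'][0]>400]
m={'side':ms}
if rt: m['top']=rt[0]['mask']
K={c:np.argwhere(v)[:,::-1].astype(float) for c,v in m.items()};CU=curve()
def cost(p):
    s=0
    for c in m:
        q=pj(c,TH(p,CU)); d,_=cKDTree(q).query(K[c]); s+=np.mean(np.minimum(d,6)**2)
        dt=cv2.distanceTransform((~m[c]).astype(np.uint8),2,5); qq=q[45:]; dd=dt[np.clip(qq[:,1].round().astype(int),0,479),np.clip(qq[:,0].round().astype(int),0,639)]; s+=np.mean(np.minimum(dd,6)**2)
    return s+.3*(p[5]/.1)**2
x=np.r_[HOLE+[-.003,0,-.012],BY,-.1,0]
for k in range(4):
    r=minimize(cost,x,method='Nelder-Mead',options=dict(initial_simplex=np.vstack([x]+[x+d for d in np.diag([.006,.006,.006,.1,.05,.05])]),maxiter=3000,xatol=1e-6,fatol=1e-6)); x=r.x
d=x[:3]-HOLE; print(list(m),'fit',x,r.fun,'hole frame',np.array([d@n,d@t,d[2]])*1000)
print('lowest',TH(x,CU)[:,2].min()-.004)
i0=cv2.imread('pics/side0.png')[:,:,::-1].astype(int); i1=cv2.imread('pics/s15.png')[:,:,::-1].astype(int)
print('motion',np.abs(i1-im.astype(int))[130:260,330:420].max(),np.abs(i1-im.astype(int))[130:260,330:420].mean(), get_state()['clock'])
for nme,(a,b,c2,d2) in dict(mug=(250,320,290,350),jar=(230,285,262,298),plate=(312,360,345,415)).items(): print(nme,np.abs(i0-i1)[a:b,c2:d2].mean())
E
```

```text
upper_bend [ 0.6029 -0.2347  0.2119] err 0.004798276870300151 hole frame mm [ -4.4972  -4.6816 -10.1461]
tip [ 0.6173 -0.23    0.1994] err 0.0011463529243706486 hole frame mm [  8.5805   2.793  -22.5543]
hook [ 0.5891 -0.2307  0.1529] err 0.010439512672756205 hole frame mm [-18.8659  -3.6843 -69.1456]
lower_bend [ 0.5815 -0.2247  0.0899] err 0.0015745342524159506 hole frame mm [ -27.5271    0.685  -132.0602]
['side', 'top'] fit [ 0.6019 -0.2296  0.212  -0.2057 -0.1402 -0.0019] 2.713052803907175 hole frame [ -6.5747   0.0851 -10.0272]
lowest 0.08167597542124541
motion 32 1.7343304843304843 14.7667
mug 3.605952380952381
jar 2.5813131313131312
plate 22.40029761904762
```

```bash
python3 - <<'E'
from h import *
snap('top','t16')
for t in('plate','mug','jar'): print(t,[(q['bbox'],round(q['score'],2)) for q in boxes_of(t,'top')])
E
```

```text
plate [([285.4, 305.6, 56.8, 50.9], 0.94), ([132.0, 219.0, 138.4, 57.9], 0.57)]
mug [([293.3, 234.8, 59.3, 38.9], 0.96)]
jar [([316.3, 172.3, 31.9, 33.5], 0.62), ([419.9, 227.4, 20.8, 36.3], 0.29)]
```

View pics/t16.png

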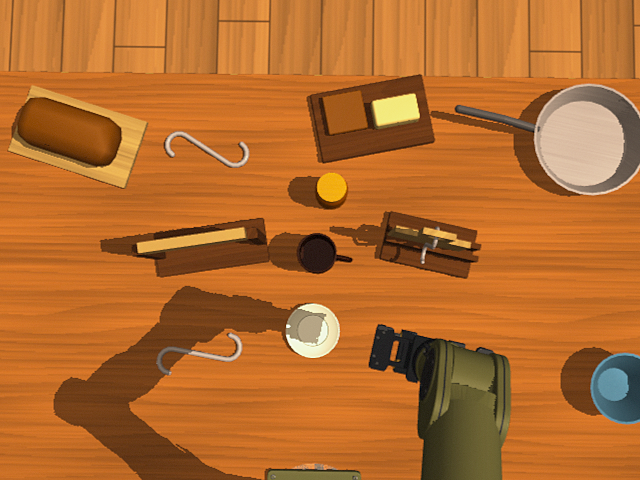

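All bystanders are where they were (the plate at (312,331) only has the arm's shadow on it), the hook hangs in the board at (430,243), and the arm is clear.

```bash
python3 -c "
from plant import *
print(finish_job(),get_state()['clock'])"
```

```text
the job is handed in; nothing more can be done
the job is handed in; nothing more can be done
```

The hook now hangs with its upper bend through the board's finger hole. I handed the job in at about 15 s on the robot's clock, with the arm well clear; no verdict was reported.

I gripped the hook by the upper end of its shank and lifted it off the slat. I then passed the bend through the hole with almost no force on the wrist, lowered it, let go and backed away.

**Last checks**
- **Hook in the hole:** fitting the hook's shape to both cameras put the bend top 6.6 mm to the robot's side of the mid-plane. It is about 0 mm sideways and 10 mm below the hole centre, and the tip shows on the far side.
- **Lean:** about 0.14 rad, against the roughly 0.1 rad expected.
- **Stillness:** the two pictures I compared showed no clear movement of the hook.
- **Board and bystanders:** the board looks upright and down in its slot. The mug, jar and plate are where they started.

**Disagreements**
- **Point detections:** the trained network's points were rougher than the fit. For the bend the two cameras missed each other by 5 mm and put it about 5 mm to one side; for the hook's centre they missed by 10 mm. All of that is within tolerance.
- **Plate:** its image region changed between pictures, but that was the arm's shadow; its box from above has not moved.
- **Rack clearance:** the hook's lowest point measured only about 2 mm above the top of the rack's cheek. It appears to hang in front of the cheek rather than rest on it.

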